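Sort the wobbly dowels out of a cup-drying rack

ROBOT

A 6-joint arm with a two-finger parallel gripper is mounted at the origin on the work surface. World frame = base frame: x ahead of the robot, y to its left, z up, the work surface at z = 0. Lengths are in m, angles in rad, forces in N, time in s.
With the tool pointing down it reaches from about 0.35 to 0.725 m from the base axis. Payload 6 kg.
Tool frame: the origin (TCP) lies at the very end of the fingers, on their centre line; the grasp point (between the pads) lies 19 mm behind it; z points along the fingers, y is the direction in which the jaws open and shut (so a half turn about z gives the same grasp; the last joint's range is limited). The gripper opens to 85 mm and grips with 20 to 120 N. Pads are 22 mm wide; open, the fingers measure 114 mm over their backs; the gripper's body (76 mm by 85 mm) begins 54 mm behind the grasp point. The pads swing forward as they close: fully open they stand 13 mm farther back than shut.
Start: joints at [1.593, 0.04, 0.085, 0, -1.615, -0.334], TCP at [0.184, 0.571, 0.231] pointing down, gripper open.
Joint ranges: [-2.56, 2.56], [-1.29, 2.01], [-1.08, 1.49], [-3.29, 1.98], [-2.81, -0.18], [-2.99, 2.99]. Speed limits (rad/s): [2.57, 2.57, 3.01, 3.14, 3.14, 3.14].

INTERFACE

Orientations are given as a unit quaternion [w, x, y, z].
In Python, from workcell import state, snapshot, sign_off gives the robot as it stands.
- The arm moves only by the tool arm_command, never from a script. Its argument "commands" is a list of rows, each a list of 3 entries, a list of its own where there are three numbers: the turn, a rotation vector about the tool's x, y, z in rad, then the shift along the tool's x, y, z in m, then the gripper's target within -1 to 1 (fully open at 1, half-way at 0, shut at -1). In form: [[[ax, ay, az], [tx, ty, tz], claw], ...]. A call has 1 to 5 rows; each row is the pose to reach, as a shift and turn from the pose commanded when the call began, along the tool's axes at that moment; what a row does not reach only later rows make up. A row lasts 1/8 s, in which the tool goes at most 62.5 mm and 10.7 degrees, less where a joint would pass 70% of its speed; a pose out of reach is approached as far as the arm can. A call with a gripper value outside its range is refused whole. The fingers move at their own pace and stop on an object; "grip_force" is the grip in N (left out, the last holds). Time passes only in rows, so rows that repeat a pose let the fingers close. It gives the time, the measured TCP pose, the force and the opening at its end, in the units of the state.
- state(): the state, without advancing time (a new reading comes with each control period).
- snapshot(name): name is "side" or "top"; returns a dict with "img" (384x512x3 uint8, red, green, blue), "K" (3x3 intrinsics, pixels), "k1" (the pictures are not rectified: a ray, as slopes to the right and down, at radius r is drawn at 1 + k1 r^2 times it, then the intrinsics apply), "rvec" (rotation vector, rad) and "tvec" (3), from world to camera coordinates, as OpenCV has them. Camera axes: x right, y down, z forward; pixel columns grow to the right and rows downward; lengths in m; the calibration is good to about 2 mm. A picture is of the moment at which its call begins. There is no depth.
- sign_off(): hands the job in, once; it reports no verdict.
The state is a dict: "clock": time; "joints": joint angles; "qd": joint speeds; "joint_torque": joint torques, N m; "tool_pos": TCP position; "ee_rot": TCP orientation; "force": force on the tool from outside, world axes, zero at the start; "wrist_torque": the same for the moment, N m; "finger_gap": finger opening in m.
Only numpy, scipy, OpenCV 4.12 (cv2) and the standard library are available. Lean on these libraries where they do the work, as an engineer would, in place of code of your own. Each camera call takes 0.05 s, during which the arm holds its last target.

TASK

The dowels of the cup-drying rack only stand in their sockets and some sockets are worn. Gently wiggle each dowel sideways to feel its play: put every dowel that wobbles into the open yellow box, and leave every one that sits firm standing fully home, neither lifted nor forced over. Do not disturb the cup, the bowls or the press.

Things in the scene. Friction and masses are not known exactly. Their poses are not given: they have to be found in the camera images.
- rack: Fixed wooden block, 90 (its x) x 300 (its y) x 42 mm high, lying flat; origin at the centre of its underside, z up. Three vertical sockets in its top at y = -100, 0 and +100 mm (x = 0), 34 mm deep and up to 26 mm wide, each with one dowel standing in it.
- place_l (a point): One of the rack's three places: the point on the axis of the upright dowel that stands there, mid handle, 87 mm above the table (a point of the rack: it stays when the dowel is taken). At the rack's y = +100 mm. Dowels look alike. Handle: round, 20 mm diameter, to 40 mm above this point. Collar: 40 mm diameter, underside 45 mm below this point, 8 mm thick, rests on the rack. Foot below it: 16 mm diameter, 30 mm long.
- place_m (a point): One of the rack's three places: the point on the axis of the upright dowel that stands there, mid handle, 87 mm above the table (a point of the rack: it stays when the dowel is taken). At the rack's y = 0. Any dowel lifts out with 1 to 3 N, so pulling tells nothing. Pushed sideways here, a wobbly one gives 5 mm or more with about 3 N at most (clamped upright: about 4 mm, then its foot meets the socket). 40 to 90 g.
- place_r (a point): One of the rack's three places: the point on the axis of the upright dowel that stands there, mid handle, 87 mm above the table (a point of the rack: it stays when the dowel is taken). At the rack's y = -100 mm. A firm dowel pushes back with about 3 N per mm from the first mm; it is harmed when pushed over by more than 6 mm at this point, or lifted more than 8 mm.
- box: Yellow plastic box without its lid, fixed, open on top: outside 230 (its x) x 160 (its y) x 60 mm high, walls and floor 4 mm; origin at the centre of its underside, z up.
- clay_cup: Bystander: round clay cup, 72 mm across the rim, 80 mm high; origin at the centre of its underside.
- bowls_near (a point): Bystander: loose stack of three nested steel bowls, 150 mm across, 79 mm high. The point on its rim nearest the robot; the stack's axis lies 75 mm beyond it (+x).
- press_near (a point): Bystander: fixed metal tortilla press, round plates 180 mm across, 85 mm high, with a lever on top. The point on the plates' edge nearest the robot; the plates' centre lies 90 mm beyond it (+x).

How it is judged:
By the outcome, as a careful person would: the job done as asked, in the order asked, and still so for the second after the job is handed in, with the robot touching nothing.
It also fails if it takes over 72 s, if anything falls off the work surface, if the arm or the gripper's body presses on something with over 40 N, if the wrist force passes 120 N, or if a joint passes its speed limit or range.

## Working session

There is one attempt and no reset: what is moved stays moved. The work goes in short steps, Python scripts to look and compute and a tool call to move; the robot and the scene stay as the last step left them, time stands still between calls to the robot, and variables do not carry over. Pictures are saved under pics/ and viewed, and the job is handed in when it is done.

Besides the shell and the picture viewer there is one more tool, called after "Emit:" as name(argument=value, ...), one argument or row to a line, values as JSON. arm_command: Moves the arm, as the interface text tells. Its arguments: {"type":"object","properties":{"commands":{"type":"array"},"grip_force":{"type":"number"}},"required":["commands"]}

```bash
ls; mkdir -p pics; python3 - <<'E'
from workcell import state,snapshot
import cv2,pickle
s=state();print(s)
d={}
for n in("side","top"):
    r=snapshot(n);d[n]=r;cv2.imwrite(f"pics/{n}0.png",r["img"][:,:,::-1]);print(n,r["K"],r["k1"],r["rvec"],r["tvec"])
pickle.dump(d,open("s0.pkl","wb"))
E
```

```text
pics
{'clock': 0.0, 'joints': array([ 1.59270182e+00,  4.07953674e-02,  8.37766470e-02, -4.70580442e-04,
       -1.61552668e+00, -3.33692520e-01]), 'qd': array([-0.00044587,  0.00132454, -0.00076051,  0.00082163,  0.00201355,
        0.00019684]), 'joint_torque': array([ 2.37437462e-04, -3.68195951e+01,  3.47417486e+01,  6.93241149e+00,
       -5.23534676e-03, -7.27824307e-07]), 'tool_pos': array([0.18387923, 0.57076227, 0.23026804]), 'ee_rot': array([ 9.02325719e-04,  9.87874392e-01, -1.55252584e-01, -7.66842104e-05]), 'force': array([-0.56492141, -0.6440829 , -0.6174013 ]), 'wrist_torque': array([0.01150085, 0.00641102, 0.04366426]), 'finger_gap': 0.0856201766949135}
side [[425.49516642   0.         253.09823244]
 [  0.         425.49516642 193.33239689]
 [  0.           0.           1.        ]] -0.1513826974671272 [ 0.87378196 -2.51490575  1.06043205] [0.46960883 0.31475667 0.84145594]
top [[413.73797988   0.         252.53536972]
 [  0.         413.73797988 191.7135816 ]
 [  0.           0.           1.        ]] -0.15319703064100681 [ 2.16593239 -2.1234884   0.1658413 ] [-0.02809221  0.6248529   1.04584437]
```

View pics/side0.png

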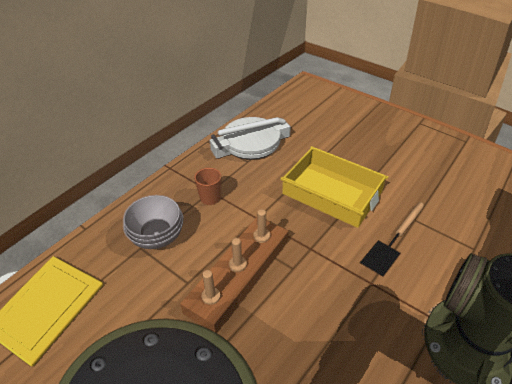

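View pics/top0.png

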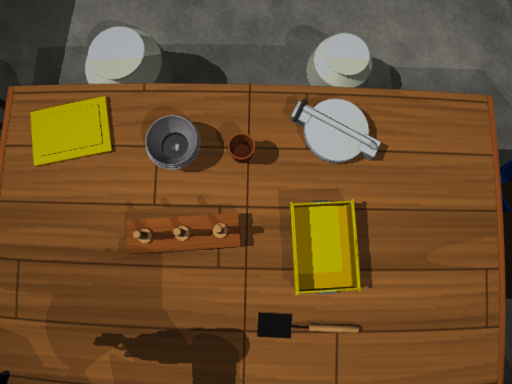

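```bash
cat > h.py <<'E'
import numpy as np,cv2,pickle
def dist(r): return np.array([r["k1"],0,0,0,0.])
def proj(r,P):
    return cv2.projectPoints(np.atleast_2d(np.array(P,float)),np.array(r["rvec"],float),np.array(r["tvec"],float),np.array(r["K"]),dist(r))[0].reshape(-1,2)
def ray(r,uv):
    n=cv2.undistortPoints(np.array(uv,float).reshape(1,1,2),np.array(r["K"]),dist(r)).ravel()
    R=cv2.Rodrigues(np.array(r["rvec"],float))[0]
    return -R.T@np.array(r["tvec"]),R.T@np.array([n[0],n[1],1])
def atz(r,uv,z):
    o,d=ray(r,uv);return o+d*(z-o[2])/d[2]
E
python3 - <<'E'
from h import *
d=pickle.load(open("s0.pkl","rb"))
t=d["top"];s=d["side"]
print(proj(t,[[0,0,0],[.5,0,0],[.5,.3,0]]))
for n,uv,z in [("dl",(139.5,233),.127),("dm",(180,231),.127),("dr",(220,229),.127)]: print(n,atz(t,uv,z))
for uv in [(127,254),(240,248),(126,219),(237,213)]: print("rack",atz(t,uv,.042))
for uv in [(290,202),(355,200),(295,294),(360,291)]: print("box",atz(t,uv,.06))
print("cup",atz(t,(241,147),.08),"bowl",atz(t,(173,142),.079),"press",atz(t,(336,131),.085))
c=cv2.resize(t["img"][190:305,110:370,::-1],None,fx=3,fy=3,interpolation=cv2.INTER_CUBIC);cv2.imwrite("pics/tc.png",c)
c=cv2.resize(s["img"][140:340,170:400,::-1],None,fx=3,fy=3,interpolation=cv2.INTER_CUBIC);cv2.imwrite("pics/sc.png",c)
E
```

```text
[[242.0310052  425.36137117]
 [245.76031381 239.82224624]
 [136.64134316 237.08539397]]
dl [0.50578262 0.25810932 0.127     ]
dm [0.51329629 0.15842595 0.127     ]
dr [0.52040807 0.06134688 0.127     ]
rack [0.4532137  0.31217703 0.042     ]
rack [0.47695919 0.01407457 0.042     ]
rack [0.54573653 0.31998281 0.042     ]
rack [0.56852605 0.02409665 0.042     ]
box [ 0.59821146 -0.11381752  0.06      ]
box [ 0.60673649 -0.28569874  0.06      ]
box [ 0.36226599 -0.12885723  0.06      ]
box [ 0.37070526 -0.29702673  0.06      ]
cup [0.73767869 0.0167321  0.08      ] bowl [0.74848328 0.19609639 0.079     ] press [ 0.78587405 -0.23252217  0.085     ]
```

View pics/tc.png

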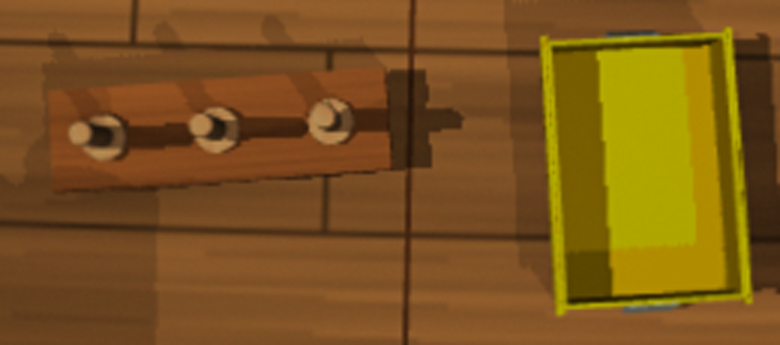

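View pics/sc.png

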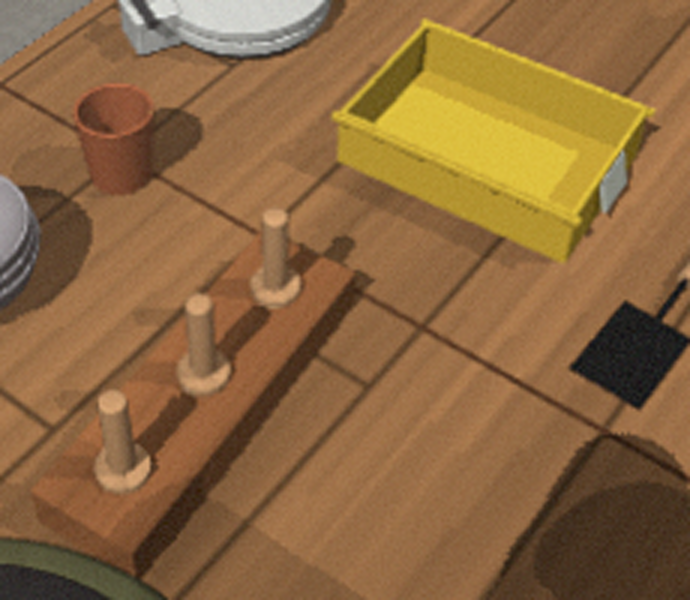

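```bash
python3 - <<'E'
from h import *
from scipy.optimize import least_squares
d=pickle.load(open("s0.pkl","rb"))
t=d["top"];s=d["side"]
T=lambda p:(110+(p[0]-1)/3,190+(p[1]-1)/3); S=lambda p:(170+(p[0]-1)/3,140+(p[1]-1)/3)
tops=[((80,133),(113,400)),((202,126),(201,302)),((322,115),(275,217))]
for a,b in tops:
    print("top",atz(t,T(a),.127),"side",atz(s,S(b),.127))
    o1,d1=ray(t,T(a));o2,d2=ray(s,S(b))
    k=np.linalg.lstsq(np.c_[d1,-d2],o2-o1,rcond=None)[0];print(" tri",(o1+d1*k[0]+o2+d2*k[1])/2)
# rack fit
obsT=[((48,91),(45,150,42)),((57,192),(-45,150,42)),((384,69),(45,-150,42)),((391,170),(-45,-150,42))]
obsS=[((35,492),(45,150,42)),((133,553),(-45,150,42)),((357,279),(-45,-150,42))]
dt=[(80,133),(202,126),(322,115)];ds=[b for a,b in tops]
def res(p,dbg=False):
    c,s_=np.cos(p[2]),np.sin(p[2])
    w=lambda q:[p[0]+(c*q[0]-s_*q[1])/1e3,p[1]+(s_*q[0]+c*q[1])/1e3,q[2]/1e3]
    e=[]
    for cam,f,obs,dd in((t,T,obsT,dt),(s,S,obsS,ds)):
        for uv,q in obs+[(u,(0,y,127)) for u,y in zip(dd,(100,0,-100))]:
            e.append(proj(cam,w(q))[0]-f(uv))
    return np.array(e) if dbg else np.ravel(e)
r=least_squares(res,[.51,.16,.07],loss='soft_l1');print(r.x);print(res(r.x,True).round(2))
p=r.x;c,s_=np.cos(p[2]),np.sin(p[2])
for y in(.1,0,-.1):print("place",y,p[0]-s_*y,p[1]+c*y)
E
```

```text
top [0.50312101 0.26588387 0.127     ] side [0.50083728 0.26744243 0.127     ]
 tri [0.50284989 0.26637146 0.12419358]
top [0.51149734 0.16569796 0.127     ] side [0.50940553 0.16744031 0.127     ]
 tri [0.5113155  0.1659648  0.12427712]
top [0.52266701 0.06868443 0.127     ] side [0.51903829 0.07059506 0.127     ]
 tri [0.52202529 0.06842431 0.12346734]
[0.51098738 0.16731475 0.09485168]
[[-0.09  0.55]
 [-1.76  0.8 ]
 [ 0.05 -0.21]
 [ 0.16  0.35]
 [-0.43  0.65]
 [-0.67  0.19]
 [ 0.35  0.92]
 [-1.39 -0.84]
 [ 0.03 -0.11]
 [-0.11 -2.82]
 [-0.05 -0.36]
 [-0.53 -0.39]
 [ 0.28 -1.  ]]
place 0.1 0.5015164288487809 0.26686524761036134
place 0 0.5109873807043384 0.16731475252897204
place -0.1 0.5204583325598958 0.06776425744758274
```

```bash
cat > g.py <<'E'
import sys,numpy as np
from scipy.spatial.transform import Rotation as R
from workcell import state
def rel(target,Rt=None):
    s=state();q=s["ee_rot"];C=R.from_quat([q[1],q[2],q[3],q[0]])
    sh=C.inv().apply(np.array(target)-s["tool_pos"])
    rv=(C.inv()*Rt).as_rotvec() if Rt is not None else np.zeros(3)
    print("t",round(s["clock"],2),"pos",s["tool_pos"].round(4),"F",s["force"].round(2),"M",s["wrist_torque"].round(3),"gap",round(s["finger_gap"],4),"ROT",rv.round(4),"SHIFT",sh.round(4))
def down(jaw_deg):  # tool z down, tool y at world angle
    a=np.radians(jaw_deg);y=np.array([np.cos(a),np.sin(a),0]);z=np.array([0,0,-1.]);x=np.cross(y,z)
    return R.from_matrix(np.c_[x,y,z])
E
python3 - <<'E'
from g import *
rel([.5015,.2669,.19],down(-84.57))
E
```

```text
t 0.1 pos [0.1839 0.5708 0.2304] F [ 0.56 -0.84  0.32] M [-0.06   0.007 -0.001] gap 0.0857 ROT [ 1.500e-03  2.000e-04 -4.066e-01] SHIFT [0.3955 0.1918 0.0407]
```

Emit:
arm_command(
  commands=[
    [[0,0,-0.407],[0.395,0.192,0.04],1],
    [[0,0,-0.407],[0.395,0.192,0.04],1],
    [[0,0,-0.407],[0.395,0.192,0.04],1],
    [[0,0,-0.407],[0.395,0.192,0.04],1],
    [[0,0,-0.407],[0.395,0.192,0.04],1],
  ],
  grip_force=20,
)

```text
clock: 0.72
tool_pos: [0.4088, 0.3549, 0.2026]
ee_rot: [0.0, 0.999, 0.048, -0.0]
force: [0.3, 1.5, -0.2]
finger_gap: 0.0856
```

```bash
python3 -c "
from g import *
rel([.5015,.2669,.19],down(-84.57))"
```

```text
t 0.72 pos [0.4088 0.3549 0.2026] F [ 0.29  1.45 -0.16] M [ 0.039 -0.074  0.007] gap 0.0856 ROT [0.     0.0003 0.0009] SHIFT [0.0839 0.0964 0.0126]
```

Emit:
arm_command(
  commands=[
    [[0,0,0],[0.08,0.092,0.012],1],
    [[0,0,0],[0.08,0.092,0.012],1],
    [[0,0,0],[0.08,0.092,0.012],1],
    [[0,0,0],[0.08,0.092,0.012],1],
  ],
)

```text
clock: 1.23
tool_pos: [0.4962, 0.2724, 0.1906]
ee_rot: [0.0, 0.999, 0.047, -0.0]
force: [-0.2, 0.6, 1.1]
finger_gap: 0.0857
```

```bash
python3 -c "
from g import *
rel([.5015,.2669,.068],down(-84.57))
from workcell import snapshot
import cv2
for n in('side','top'):
    r=snapshot(n);cv2.imwrite(f'pics/{n}1.png',r['img'][:,:,::-1])
rel([.5015,.2669,.068],down(-84.57))
"
```

```text
t 1.23 pos [0.4962 0.2724 0.1906] F [-0.24  0.56  1.1 ] M [ 0.049 -0.024 -0.038] gap 0.0857 ROT [ 0.0004  0.0008 -0.0004] SHIFT [0.0049 0.0059 0.1226]
t 1.32 pos [0.4957 0.2734 0.1911] F [-0.81  0.41 -0.12] M [-0.006 -0.018  0.042] gap 0.0855 ROT [-0.0001  0.0001  0.0018] SHIFT [0.0052 0.007  0.1231]
```

View pics/side1.png

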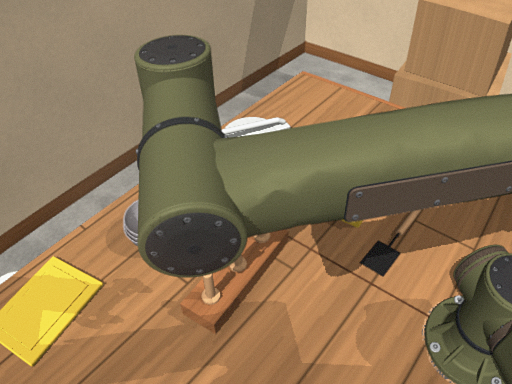

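View pics/top1.png

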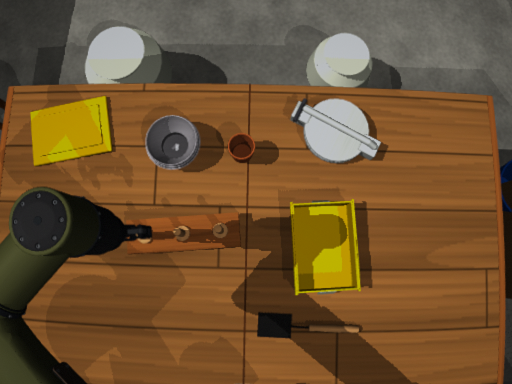

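Emit:
arm_command(
  commands=[
    [[0,0,0],[0.005,0.0065,0.02],1],
    [[0,0,0],[0.005,0.0065,0.06],1],
    [[0,0,0],[0.005,0.0065,0.1],1],
    [[0,0,0],[0.005,0.0065,0.123],1],
    [[0,0,0],[0.005,0.0065,0.123],1],
  ],
)

```text
clock: 1.95
tool_pos: [0.5001, 0.2658, 0.065]
ee_rot: [0.002, 0.999, 0.048, -0.002]
force: [0.5, -0.4, -0.2]
finger_gap: 0.085
```

Emit:
arm_command(
  commands=[
    [[0,0,0],[0,0,0],0],
    [[0,0,0],[0,0,0],0],
  ],
)

```text
clock: 2.2
tool_pos: [0.5024, 0.2672, 0.0696]
ee_rot: [-0.001, 0.999, 0.048, 0.001]
force: [-0.3, -1.0, -0.1]
finger_gap: 0.0514
```

```bash
python3 -c "
from g import *
rel([.5015,.2669,.068],down(-84.57))
from workcell import snapshot
import cv2
for n in('side','top'):
    r=snapshot(n);cv2.imwrite(f'pics/{n}2.png',r['img'][:,:,::-1])
c=cv2.imread('pics/side2.png')[220:340,150:310];c=cv2.resize(c,None,fx=3,fy=3)
b=cv2.imread('pics/top2.png')[200:270,90:250];b=cv2.resize(b,None,fx=3,fy=3)
import numpy as np
cv2.imwrite('pics/c2.png',np.vstack([c,b]))
"
```

```text
t 2.2 pos [0.5024 0.2672 0.0696] F [-0.35 -1.04 -0.14] M [-0.031 -0.025 -0.04 ] gap 0.0514 ROT [-0.0013 -0.002   0.0008] SHIFT [-0.0009  0.0002  0.0016]
```

View pics/c2.png

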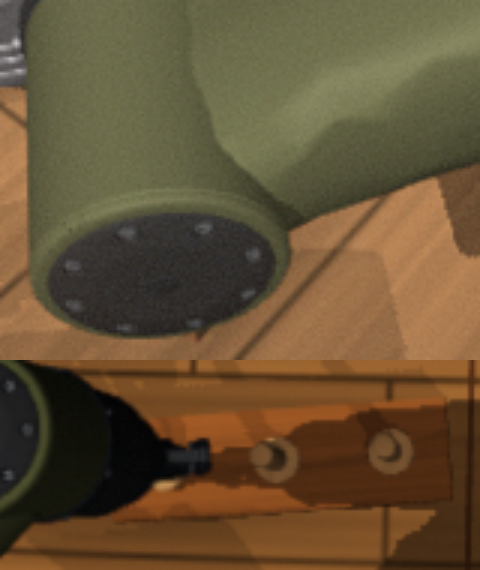

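Emit:
arm_command(
  commands=[
    [[0,0,0],[0,0,0.0],-0.4],
    [[0,0,0],[0,0,0.0],-0.4],
    [[0,0,0],[0,0,0.0],-0.4],
  ],
)

```text
clock: 2.68
tool_pos: [0.5018, 0.2666, 0.0681]
ee_rot: [0.0, 0.999, 0.048, 0.0]
force: [0.1, 0.2, -0.5]
finger_gap: 0.0256
```

```bash
python3 -c "
from g import *
rel([.5015,.2669,.068],down(-84.57))"
```

```text
t 2.67 pos [0.5018 0.2666 0.0681] F [ 0.1   0.18 -0.51] M [-0.087  0.019  0.041] gap 0.0256 ROT [ 0.     -0.      0.0004] SHIFT [-0.0003 -0.0004  0.0001]
```

Emit:
arm_command(
  commands=[
    [[0,0,0],[0,0,0.0],-1],
    [[0,0,0],[0,0,0.0],-1],
    [[0,0,0],[0,0,0.0],-1],
  ],
)

```text
clock: 3.05
tool_pos: [0.5018, 0.2665, 0.0681]
ee_rot: [0.0, 0.999, 0.048, 0.0]
force: [-0.3, -0.3, 0.1]
finger_gap: 0.0194
```

```bash
python3 -c "
from g import *
rel([.5015,.2669,.068],down(-84.57))"
```

```text
t 3.05 pos [0.5018 0.2665 0.0681] F [-0.27 -0.31  0.14] M [-0.009 -0.004  0.005] gap 0.0194 ROT [0.0001 0.     0.0004] SHIFT [-0.0003 -0.0004  0.0001]
```

Emit:
arm_command(
  commands=[
    [[0,0,0],[0,0,0.0],-1],
    [[0,0,0],[0,0,0.0],-1],
    [[0,0,0],[0,0,0.0],-1],
  ],
)

```text
clock: 3.42
tool_pos: [0.5018, 0.2666, 0.0681]
ee_rot: [0.0, 0.999, 0.048, 0.0]
force: [0.4, 0.3, -0.3]
finger_gap: 0.0195
```

```bash
python3 -c "
from g import *
rel([.5015,.2669,.068],down(-84.57))"
```

```text
t 3.42 pos [0.5018 0.2666 0.0681] F [ 0.36  0.31 -0.35] M [ 0.015 -0.013  0.043] gap 0.0195 ROT [ 0.0001 -0.      0.0004] SHIFT [-0.0003 -0.0004  0.0001]
```

Emit:
arm_command(
  commands=[
    [[0,0,0],[0,0.001,0],-1],
    [[0,0,0],[0,0.0025,0],-1],
    [[0,0,0],[0,0.0025,0],-1],
    [[0,0,0],[0,0.0025,0],-1],
  ],
)

```text
clock: 3.92
tool_pos: [0.5021, 0.2639, 0.0681]
ee_rot: [0.0, 0.999, 0.048, -0.0]
force: [0.5, -1.0, -0.6]
finger_gap: 0.0193
```

Emit:
arm_command(
  commands=[
    [[0,0,0],[0,0,0],-1],
    [[0,0,0],[0,0,0],-1],
  ],
)

```text
clock: 4.18
tool_pos: [0.5021, 0.264, 0.0681]
ee_rot: [0.0, 0.999, 0.048, -0.0]
force: [0.4, -0.4, -0.7]
finger_gap: 0.019
```

Emit:
arm_command(
  commands=[
    [[0,0,0],[0,-0.0025,0],-1],
    [[0,0,0],[0,-0.005,0],-1],
    [[0,0,0],[0,-0.005,0],-1],
    [[0,0,0],[0,-0.005,0],-1],
  ],
)

```text
clock: 4.68
tool_pos: [0.5016, 0.2693, 0.0681]
ee_rot: [-0.0, 0.999, 0.048, 0.0]
force: [0.4, 0.5, 0.3]
finger_gap: 0.0195
```

Emit:
arm_command(
  commands=[
    [[0,0,0],[0,0,0],-1],
    [[0,0,0],[0,0,0],-1],
  ],
)

```text
clock: 4.92
tool_pos: [0.5016, 0.2691, 0.0681]
ee_rot: [-0.0, 0.999, 0.048, 0.0]
force: [0.3, 1.3, 0.9]
finger_gap: 0.0196
```

Emit:
arm_command(
  commands=[
    [[0,0,0],[0,0.0025,0],-1],
    [[0,0,0],[0,0.0025,0],-1],
    [[0,0,0],[0.0025,0.0025,0],-1],
    [[0,0,0],[0.0025,0.0025,0],-1],
    [[0,0,0],[0.0025,0.0025,0],-1],
  ],
)

```text
clock: 5.55
tool_pos: [0.5045, 0.2667, 0.0681]
ee_rot: [0.0, 0.999, 0.048, 0.0]
force: [0.1, -1.0, -0.4]
finger_gap: 0.0195
```

Emit:
arm_command(
  commands=[
    [[0,0,0],[-0.0025,0,-0.01],-1],
    [[0,0,0],[-0.0025,0,-0.04],-1],
    [[0,0,0],[-0.0025,0,-0.08],-1],
    [[0,0,0],[-0.0025,0,-0.13],-1],
    [[0,0,0],[-0.0025,0,-0.16],-1],
  ],
  grip_force=40,
)

```text
clock: 6.18
tool_pos: [0.5021, 0.2667, 0.2318]
ee_rot: [-0.001, 0.999, 0.048, 0.002]
force: [1.1, 1.2, -0.2]
finger_gap: 0.0189
```

```bash
python3 -c "
from g import *
T=down(-86.8)
rel([.498,-.172,.23],T)
from workcell import snapshot
import cv2
for n in('side','top'):
    r=snapshot(n);cv2.imwrite(f'pics/{n}3.png',r['img'][:,:,::-1])
c=cv2.imread('pics/side3.png')[150:350,100:360];c=cv2.resize(c,None,fx=2,fy=2)
b=cv2.imread('pics/top3.png')[180:280,0:260];b=cv2.resize(b,None,fx=2,fy=2)
import numpy as np
cv2.imwrite('pics/c3.png',np.vstack([c,b]))
"
```

```text
t 6.17 pos [0.5021 0.2667 0.2318] F [ 1.09  1.17 -0.25] M [ 0.014 -0.054  0.004] gap 0.0189 ROT [-0.0019 -0.0032  0.0395] SHIFT [-0.0459  0.4364  0.0009]
```

View pics/c3.png

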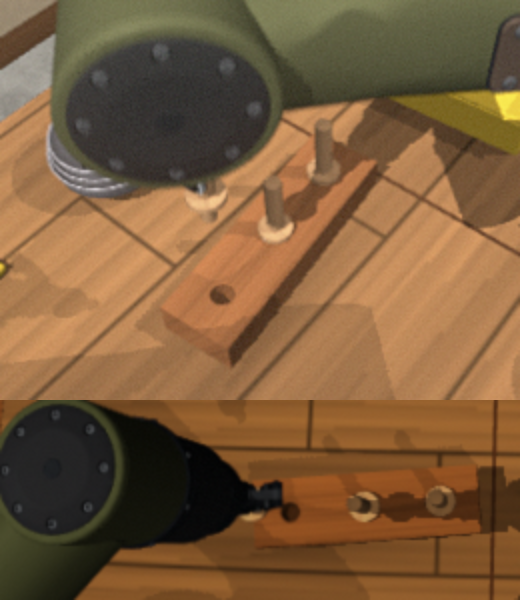

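Emit:
arm_command(
  commands=[
    [[0,0,0.039],[-0.046,0.436,0],-1],
    [[0,0,0.039],[-0.046,0.436,0],-1],
    [[0,0,0.039],[-0.046,0.436,0],-1],
    [[0,0,0.039],[-0.046,0.436,0],-1],
    [[0,0,0.039],[-0.046,0.436,0],-1],
  ],
)

```text
clock: 6.9
tool_pos: [0.498, -0.0476, 0.2278]
ee_rot: [-0.0, 1.0, 0.028, -0.0]
force: [1.5, 0.4, -0.6]
finger_gap: 0.019
```

```bash
python3 -c "
from g import *
T=down(-86.8)
rel([.498,-.172,.23],T)"
```

```text
t 6.9 pos [ 0.498  -0.0476  0.2278] F [ 1.51  0.39 -0.58] M [-0.032 -0.177 -0.01 ] gap 0.019 ROT [-0.0003  0.0001  0.001 ] SHIFT [-0.007   0.1242 -0.0022]
```

Emit:
arm_command(
  commands=[
    [[0,0.785,0],[-0.007,0.122,-0.002],-1],
    [[0,0.785,0],[-0.007,0.122,-0.002],-1],
    [[0,0.785,0],[-0.007,0.122,-0.002],-1],
    [[0,0.785,0],[-0.007,0.122,-0.002],-1],
    [[0,0.785,0],[-0.007,0.122,-0.002],-1],
  ],
)

```text
clock: 7.52
tool_pos: [0.4965, -0.1682, 0.2275]
ee_rot: [-0.011, 0.923, 0.025, 0.383]
force: [0.0, -0.1, 0.2]
finger_gap: 0.0192
```

```bash
python3 -c "
from g import *
T=down(-86.8)*R.from_rotvec([0,.785,0])
rel([.498,-.172,.063],T)"
```

```text
t 7.53 pos [ 0.4965 -0.1682  0.2275] F [ 0.02 -0.13  0.16] M [-0.142  2.174 -0.046] gap 0.0192 ROT [-0.0006 -0.001  -0.001 ] SHIFT [-0.1155  0.004   0.1172]
```

Emit:
arm_command(
  commands=[
    [[0,0,0],[-0.035,0.004,0.035],-1],
    [[0,0,0],[-0.07,0.004,0.07],-1],
    [[0,0,0],[-0.1,0.004,0.1],-1],
    [[0,0,0],[-0.115,0.004,0.116],-1],
    [[0,0,0],[-0.115,0.004,0.116],-1],
  ],
)

```text
clock: 8.15
tool_pos: [0.4988, -0.1718, 0.0645]
ee_rot: [-0.011, 0.925, 0.026, 0.38]
force: [-0.4, 0.4, 0.2]
finger_gap: 0.0189
```

```bash
python3 -c "
from g import *
T=down(-86.8)*R.from_rotvec([0,.785,0])
rel([.498,-.172,.063],T)
from workcell import snapshot
import cv2
for n in('side','top'):
    r=snapshot(n);cv2.imwrite(f'pics/{n}4.png',r['img'][:,:,::-1])
c=cv2.imread('pics/side4.png')[100:300,220:480];c=cv2.resize(c,None,fx=2,fy=2)
b=cv2.imread('pics/top4.png')[180:310,180:440];b=cv2.resize(b,None,fx=2,fy=2)
import numpy as np
cv2.imwrite('pics/c4.png',np.vstack([c,b])[:660])
"
```

```text
t 8.15 pos [ 0.4988 -0.1718  0.0645] F [-0.39  0.35  0.23] M [-0.161  2.115 -0.114] gap 0.0189 ROT [-0.0008  0.0054  0.0005] SHIFT [-0.0017  0.0002  0.0005]
```

View pics/c4.png

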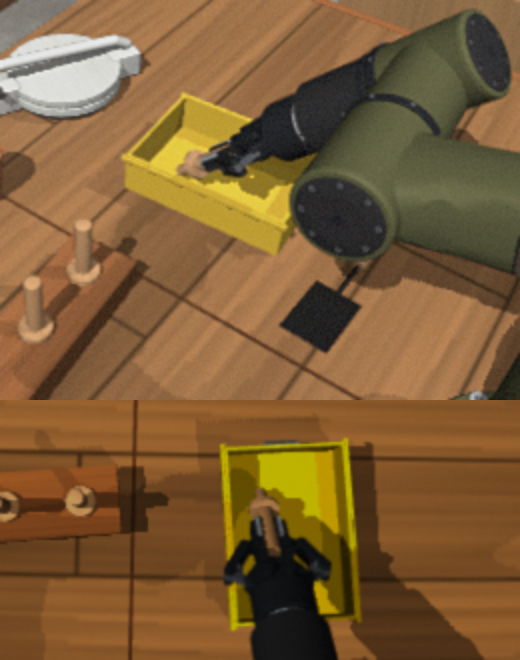

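Emit:
arm_command(
  commands=[
    [[0,0,0],[0,0,0],-0.2],
    [[0,0,0],[0,0,0],-0.2],
    [[0,0,0],[0,0,0],-0.2],
    [[0,0,0],[0.01,0,-0.02],-0.2],
    [[0,0,0],[0.03,0,-0.05],-0.2],
  ],
)

```text
clock: 8.88
tool_pos: [0.4845, -0.1728, 0.1226]
ee_rot: [-0.011, 0.924, 0.026, 0.381]
force: [0.5, -0.3, 0.8]
finger_gap: 0.034
```

Emit:
arm_command(
  commands=[
    [[0,0,0],[0.035,0,-0.035],0],
    [[0,0,0],[0.08,0,-0.06],0],
    [[0,-0.2,0],[0.08,0,-0.06],0.5],
    [[0,-0.4,0],[0.08,0,-0.06],0.5],
    [[0,-0.6,0],[0.08,0,-0.06],1],
  ],
)

```text
clock: 9.5
tool_pos: [0.4999, -0.1723, 0.2242]
ee_rot: [-0.003, 0.994, 0.028, 0.109]
force: [0.0, 0.0, 0.4]
finger_gap: 0.0799
```

```bash
python3 -c "
from g import *
rel([.511,.1673,.19],down(-84.57))
from workcell import snapshot
import cv2
for n in('side','top'):
    r=snapshot(n);cv2.imwrite(f'pics/{n}5.png',r['img'][:,:,::-1])
c=cv2.imread('pics/side5.png')[100:300,220:480];c=cv2.resize(c,None,fx=2,fy=2)
b=cv2.imread('pics/top5.png')[180:310,180:440];b=cv2.resize(b,None,fx=2,fy=2)
import numpy as np
cv2.imwrite('pics/c5.png',np.vstack([c,b])[:660])
"
```

```text
t 9.5 pos [ 0.4999 -0.1723  0.2242] F [0.03 0.02 0.41] M [-0.054  0.591  0.025] gap 0.0799 ROT [ 0.005  -0.2193 -0.0385] SHIFT [ 0.022  -0.3385  0.0397]
```

View pics/c5.png

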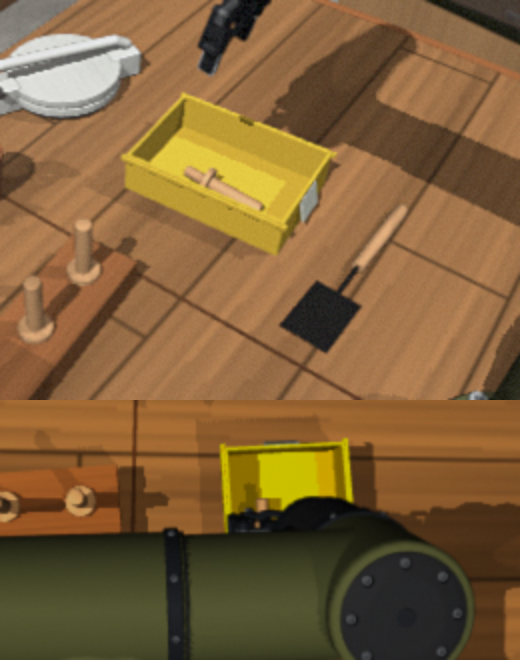

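```bash
python3 -c "
from g import *
rel([.5205,.0678,.19],down(-84.57))"
```

```text
t 9.6 pos [ 0.5018 -0.1716  0.2184] F [-0.58  0.56 -0.79] M [0.05 0.56 0.05] gap 0.0852 ROT [ 0.0038 -0.2102 -0.0378] SHIFT [ 0.0257 -0.2379  0.0346]
```

Emit:
arm_command(
  commands=[
    [[0.004,-0.19,-0.038],[0.018,-0.236,0.015],1],
    [[0.004,-0.19,-0.038],[0.018,-0.236,0.015],1],
    [[0.004,-0.19,-0.038],[0.018,-0.236,0.015],1],
    [[0.004,-0.19,-0.038],[0.018,-0.236,0.015],1],
    [[0.004,-0.19,-0.038],[0.018,-0.236,0.015],1],
  ],
)

```text
clock: 10.22
tool_pos: [0.5067, 0.0675, 0.2113]
ee_rot: [-0.001, 0.999, 0.049, 0.017]
force: [0.1, 0.1, -0.1]
finger_gap: 0.0854
```

```bash
python3 -c "
from workcell import snapshot
snapshot('top');snapshot('top')
from g import *
rel([.5205,.0678,.068],down(-84.57))"
```

```text
t 10.32 pos [0.5069 0.0649 0.212 ] F [ 0.03 -0.38  0.86] M [-0.012  0.081 -0.027] gap 0.0855 ROT [ 0.0005 -0.0338  0.0008] SHIFT [ 0.0089 -0.0017  0.1444]
```

Emit:
arm_command(
  commands=[
    [[0,-0.034,0],[0.0115,-0.0017,0.04],1],
    [[0,-0.034,0],[0.0115,-0.0017,0.04],1],
    [[0,-0.034,0],[0.0105,-0.0017,0.08],1],
    [[0,-0.034,0],[0.009,-0.0017,0.144],1],
    [[0,-0.034,0],[0.009,-0.0017,0.144],0],
  ],
)

```text
clock: 10.95
tool_pos: [0.518, 0.0656, 0.0649]
ee_rot: [0.002, 0.999, 0.046, -0.004]
force: [0.1, -0.1, 0.7]
finger_gap: 0.07
```

Emit:
arm_command(
  commands=[
    [[0,0,0],[0,0,0],0],
    [[0,0,0],[0,0,0],0],
    [[0,0,0],[0,0,0],-0.3],
  ],
)

```text
clock: 11.32
tool_pos: [0.5216, 0.0679, 0.0702]
ee_rot: [-0.0, 0.999, 0.047, 0.001]
force: [-0.1, -0.6, 0.8]
finger_gap: 0.0303
```

```bash
python3 -c "
from g import *
rel([.5205,.0678,.068],down(-84.57))"
```

```text
t 11.32 pos [0.5216 0.0679 0.0702] F [-0.1  -0.59  0.75] M [ 0.04  -0.028 -0.046] gap 0.0303 ROT [ 0.     -0.0017 -0.0004] SHIFT [-0.0011  0.      0.0022]
```

Emit:
arm_command(
  commands=[
    [[0,0,0],[-0.001,0,0.001],-0.4],
    [[0,0,0],[-0.001,0,0.001],-0.4],
    [[0,0,0],[-0.001,0,0.001],-0.4],
  ],
  grip_force=20,
)

```text
clock: 11.7
tool_pos: [0.5196, 0.0675, 0.067]
ee_rot: [0.001, 0.999, 0.047, -0.001]
force: [-0.4, 0.1, -0.0]
finger_gap: 0.0256
```

Emit:
arm_command(
  commands=[
    [[0,0,0],[0,0,0.0],-1],
    [[0,0,0],[0,0,0.0],-1],
    [[0,0,0],[0,0,0.0],-1],
  ],
)

```text
clock: 12.08
tool_pos: [0.5196, 0.0675, 0.067]
ee_rot: [0.001, 0.999, 0.047, -0.001]
force: [0.5, -0.2, 0.6]
finger_gap: 0.0193
```

Emit:
arm_command(
  commands=[
    [[0,0,0],[0,0,0.0],-1],
    [[0,0,0],[0,0,0.0],-1],
    [[0,0,0],[0,0,0.0],-1],
  ],
)

```text
clock: 12.45
tool_pos: [0.5196, 0.0675, 0.067]
ee_rot: [0.001, 0.999, 0.047, -0.001]
force: [0.6, 0.5, 0.0]
finger_gap: 0.0195
```

```bash
python3 -c "
from g import *
rel([.5205,.0678,.068],down(-84.57))"
```

```text
t 12.45 pos [0.5196 0.0675 0.067 ] F [0.6  0.49 0.03] M [0.007 0.012 0.022] gap 0.0195 ROT [ 0.001   0.0016 -0.0004] SHIFT [ 0.001  -0.0002 -0.001 ]
```

Emit:
arm_command(
  commands=[
    [[0,0,0],[0,0.001,0],-1],
    [[0,0,0],[0,0.001,0],-1],
    [[0,0,0],[0,0.001,0],-1],
  ],
)

```text
clock: 12.82
tool_pos: [0.5197, 0.0665, 0.067]
ee_rot: [0.001, 0.999, 0.047, -0.001]
force: [0.6, -0.0, 0.3]
finger_gap: 0.0195
```

Emit:
arm_command(
  commands=[
    [[0,0,0],[0,0.0015,0],-1],
    [[0,0,0],[0,0.0015,0],-1],
    [[0,0,0],[0,0.0015,0],-1],
  ],
)

```text
clock: 13.2
tool_pos: [0.5198, 0.0649, 0.067]
ee_rot: [0.001, 0.999, 0.047, -0.001]
force: [0.7, 0.1, 0.1]
finger_gap: 0.0193
```

Emit:
arm_command(
  commands=[
    [[0,0,0],[0,-0.0025,0],-1],
    [[0,0,0],[0,-0.005,0],-1],
    [[0,0,0],[0,-0.005,0],-1],
    [[0,0,0],[0,-0.005,0],-1],
  ],
)

```text
clock: 13.7
tool_pos: [0.5193, 0.0702, 0.067]
ee_rot: [0.0, 0.999, 0.047, -0.001]
force: [0.5, 1.2, 0.3]
finger_gap: 0.0193
```

Emit:
arm_command(
  commands=[
    [[0,0,0],[0,0.0025,0],-1],
    [[0,0,0],[0,0.0025,0],-1],
    [[0,0,0],[0.0025,0.0025,0],-1],
    [[0,0,0],[0.0025,0.0025,0],-1],
    [[0,0,0],[0.0025,0.0025,0],-1],
  ],
)

```text
clock: 14.32
tool_pos: [0.5222, 0.0677, 0.067]
ee_rot: [0.001, 0.999, 0.047, -0.001]
force: [0.4, -0.9, 0.1]
finger_gap: 0.0196
```

Emit:
arm_command(
  commands=[
    [[0,0,0],[-0.0025,0,-0.01],-1],
    [[0,0,0],[-0.0025,0,-0.04],-1],
    [[0,0,0],[-0.0025,0,-0.08],-1],
    [[0,0,0],[-0.0025,0,-0.13],-1],
    [[0,0,0],[-0.0025,0,-0.16],-1],
  ],
  grip_force=40,
)

```text
clock: 14.95
tool_pos: [0.5201, 0.0676, 0.2307]
ee_rot: [0.0, 0.999, 0.047, 0.001]
force: [0.2, 0.2, -1.4]
finger_gap: 0.0191
```

```bash
python3 -c "
from workcell import snapshot
from g import *
import cv2
for n in('side','top'):
    r=snapshot(n);cv2.imwrite(f'pics/{n}6.png',r['img'][:,:,::-1])
c=cv2.imread('pics/side6.png')[100:350,120:480];c=cv2.resize(c,None,fx=2,fy=2);cv2.imwrite('pics/c6.png',c)
rel([.5,-.237,.23],down(-86.8))"
```

```text
t 15.05 pos [0.521  0.0678 0.2322] F [0.15 0.55 0.38] M [-0.047 -0.002 -0.004] gap 0.019 ROT [-0.0006 -0.0058  0.0385] SHIFT [-0.0496  0.3014  0.0017]
```

View pics/c6.png

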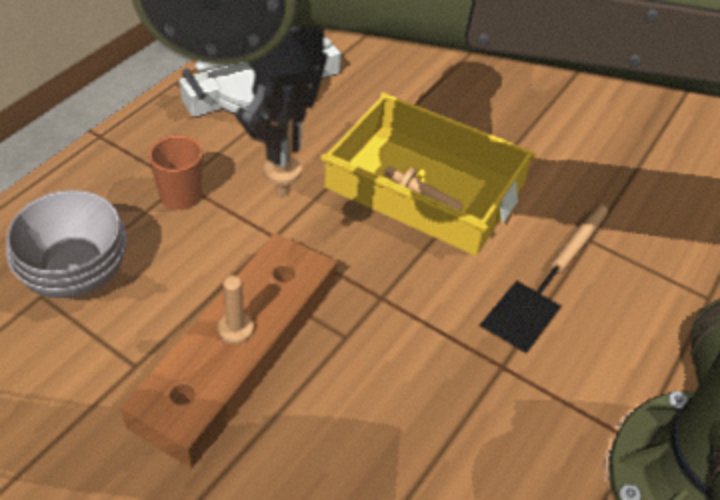

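Emit:
arm_command(
  commands=[
    [[0,0,0.038],[-0.049,0.301,0],-1],
    [[0,0,0.038],[-0.049,0.301,0],-1],
    [[0,0,0.038],[-0.049,0.301,0],-1],
    [[0,0.2,0.038],[-0.049,0.301,0],-1],
    [[0,0.4,0.038],[-0.049,0.301,0],-1],
  ],
)

```text
clock: 15.68
tool_pos: [0.499, -0.2385, 0.2268]
ee_rot: [-0.008, 0.982, 0.028, 0.188]
force: [0.7, -0.6, -1.1]
finger_gap: 0.0192
```

```bash
python3 -c "
from g import *
T=down(-86.8)*R.from_rotvec([0,.785,0])
rel([.498,-.237,.2],T)"
```

```text
t 15.68 pos [ 0.499  -0.2385  0.2268] F [ 0.66 -0.55 -1.1 ] M [-0.138  1.087 -0.028] gap 0.0192 ROT [-0.0045  0.4073 -0.0012] SHIFT [-0.0108 -0.0014  0.0246]
```

Emit:
arm_command(
  commands=[
    [[0,0.4,0],[-0.01,-0.001,0.024],-1],
    [[0,0.4,0],[-0.01,-0.001,0.024],-1],
    [[0,0.4,0],[-0.01,-0.001,0.024],-1],
  ],
)

```text
clock: 16.05
tool_pos: [0.4966, -0.2356, 0.1994]
ee_rot: [-0.014, 0.926, 0.024, 0.377]
force: [0.7, 0.3, 0.2]
finger_gap: 0.0187
```

```bash
python3 -c "
from g import *
T=down(-86.8)*R.from_rotvec([0,.785,0])
rel([.498,-.237,.064],T)"
```

```text
t 16.05 pos [ 0.4966 -0.2356  0.1994] F [0.72 0.31 0.16] M [-0.145  2.056  0.009] gap 0.0187 ROT [-0.0051  0.011  -0.0056] SHIFT [-0.0937  0.0025  0.0977]
```

Emit:
arm_command(
  commands=[
    [[0,0,0],[-0.035,0.001,0.037],-1],
    [[0,0,0],[-0.07,0.001,0.073],-1],
    [[0,0,0],[-0.094,0.001,0.098],-1],
    [[0,0,0],[-0.094,0.001,0.098],-1],
  ],
)

```text
clock: 16.55
tool_pos: [0.499, -0.2348, 0.0624]
ee_rot: [-0.015, 0.927, 0.025, 0.374]
force: [0.7, 1.1, -0.5]
finger_gap: 0.0188
```

Emit:
arm_command(
  commands=[
    [[0,0,0],[0,0,0],-0.2],
    [[0,0,0],[0,0,0],-0.2],
    [[0,0,0],[0,0,0],-0.2],
    [[0,0,0],[0.01,0,-0.02],-0.2],
    [[0,0,0],[0.03,0,-0.05],-0.2],
  ],
)

```text
clock: 17.18
tool_pos: [0.4859, -0.2365, 0.1222]
ee_rot: [-0.014, 0.926, 0.025, 0.376]
force: [-0.1, 0.0, -0.2]
finger_gap: 0.034
```

Emit:
arm_command(
  commands=[
    [[0,0,0],[0.035,0,-0.035],0],
    [[0,0,0],[0.08,0,-0.06],0],
    [[0,-0.2,0],[0.08,0,-0.06],0.5],
    [[0,-0.4,0],[0.08,0,-0.06],0.5],
    [[0,-0.6,0],[0.08,0,-0.06],1],
  ],
)

```text
clock: 17.8
tool_pos: [0.5021, -0.2367, 0.2236]
ee_rot: [-0.005, 0.994, 0.028, 0.104]
force: [0.0, -0.2, 0.5]
finger_gap: 0.0798
```

```bash
python3 -c "
from workcell import snapshot
from g import *
import cv2
for n in('side','top'):
    r=snapshot(n);cv2.imwrite(f'pics/{n}7.png',r['img'][:,:,::-1])
c=cv2.imread('pics/side7.png')[100:350,120:480];c=cv2.resize(c,None,fx=2,fy=2);cv2.imwrite('pics/c7.png',c)
rel([.511,.1673,.2],down(-84.57))"
```

```text
t 17.9 pos [ 0.504  -0.2359  0.2184] F [-1.16  0.85 -1.71] M [-0.017  0.537  0.014] gap 0.0853 ROT [-0.0029 -0.201  -0.0368] SHIFT [ 0.0258 -0.402   0.0268]
```

View pics/c7.png

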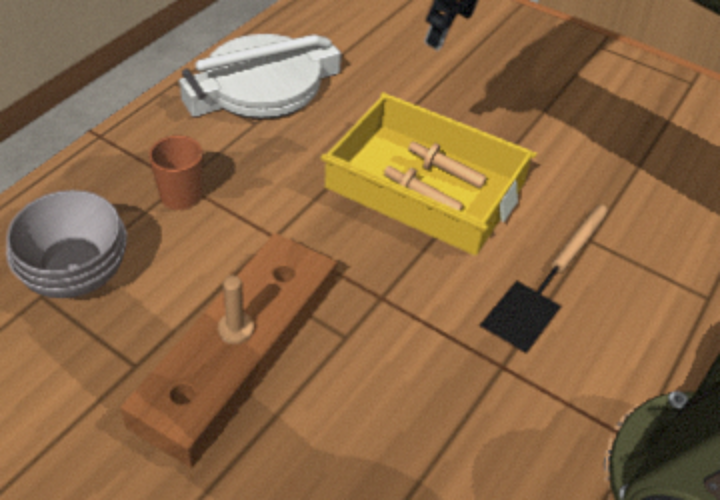

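Both dowels lie flat in the box. I'll test the middle one now.

Emit:
arm_command(
  commands=[
    [[0,-0.2,-0.037],[0.02,-0.4,0.012],1],
    [[0,-0.2,-0.037],[0.02,-0.4,0.012],1],
    [[0,-0.2,-0.037],[0.02,-0.4,0.012],1],
    [[0,-0.2,-0.037],[0.02,-0.4,0.012],1],
    [[0,-0.2,-0.037],[0.02,-0.4,0.012],1],
  ],
)

```text
clock: 18.52
tool_pos: [0.5009, 0.0779, 0.2182]
ee_rot: [-0.002, 0.999, 0.047, 0.007]
force: [0.3, -0.8, -0.2]
finger_gap: 0.0857
```

```bash
python3 -c "
from g import *
rel([.511,.1673,.2],down(-84.57))"
```

```text
t 18.52 pos [0.5009 0.0779 0.2182] F [ 0.29 -0.81 -0.23] M [-0.011 -0.069  0.002] gap 0.0857 ROT [-0.0033 -0.0138 -0.001 ] SHIFT [ 0.0182 -0.088   0.0187]
```

Emit:
arm_command(
  commands=[
    [[-0.003,-0.013,-0.001],[0.018,-0.088,0.018],1],
    [[-0.003,-0.013,-0.001],[0.018,-0.088,0.018],1],
    [[-0.003,-0.013,-0.001],[0.018,-0.088,0.018],1],
    [[-0.003,-0.013,-0.001],[0.018,-0.088,0.018],1],
  ],
)

```text
clock: 19.02
tool_pos: [0.5112, 0.1649, 0.2003]
ee_rot: [0.0, 0.999, 0.047, -0.0]
force: [-0.2, -0.7, -0.2]
finger_gap: 0.0852
```

```bash
python3 -c "
from workcell import snapshot
snapshot('top')
from g import *
rel([.511,.1673,.068],down(-84.57))"
```

```text
t 19.07 pos [0.5113 0.1646 0.2004] F [-0.39  0.18  0.46] M [-0.058 -0.006 -0.025] gap 0.085 ROT [ 0.0004  0.0004 -0.0007] SHIFT [ 0.     -0.0028  0.1324]
```

Emit:
arm_command(
  commands=[
    [[0,0,0],[0,-0.0025,0.03],1],
    [[0,0,0],[0,-0.0025,0.07],1],
    [[0,0,0],[0,-0.0025,0.11],1],
    [[0,0,0],[0,-0.0025,0.132],1],
    [[0,0,0],[0,-0.0025,0.132],0],
  ],
)

```text
clock: 19.7
tool_pos: [0.5099, 0.1662, 0.0664]
ee_rot: [0.001, 0.999, 0.047, -0.002]
force: [0.5, 0.2, 0.4]
finger_gap: 0.07
```

Emit:
arm_command(
  commands=[
    [[0,0,0],[0,0,0],0],
    [[0,0,0],[0,0,0],0],
    [[0,0,0],[0,0,0],-0.4],
    [[0,0,0],[0,0,0],-0.4],
    [[0,0,0],[0,0,0],-0.4],
  ],
  grip_force=20,
)

```text
clock: 20.32
tool_pos: [0.5106, 0.1678, 0.0676]
ee_rot: [0.001, 0.999, 0.048, -0.001]
force: [0.3, 0.7, 0.3]
finger_gap: 0.0259
```

```bash
python3 -c "
from g import *
rel([.511,.1673,.068],down(-84.57))"
```

```text
t 20.32 pos [0.5106 0.1678 0.0676] F [0.29 0.67 0.28] M [0.012 0.005 0.008] gap 0.0259 ROT [0.0011 0.0019 0.0003] SHIFT [ 0.0003  0.0005 -0.0004]
```

Emit:
arm_command(
  commands=[
    [[0,0,0],[0,0,0.0],-1],
    [[0,0,0],[0,0,0.0],-1],
    [[0,0,0],[0,0,0.0],-1],
    [[0,0,0],[0,0,0.0],-1],
    [[0,0,0],[0,0,0.0],-1],
  ],
)

```text
clock: 20.95
tool_pos: [0.5107, 0.1678, 0.0676]
ee_rot: [0.0, 0.999, 0.047, -0.001]
force: [-0.5, 1.2, 0.7]
finger_gap: 0.0193
```

```bash
python3 -c "
from g import *
rel([.511,.1673,.068],down(-84.57))"
```

```text
t 20.95 pos [0.5107 0.1678 0.0676] F [-0.5   1.24  0.71] M [0.57  0.246 0.032] gap 0.0193 ROT [0.0008 0.0018 0.0001] SHIFT [ 0.0003  0.0006 -0.0004]
```

Emit:
arm_command(
  commands=[
    [[0,0,0],[0,0.001,0],-1],
    [[0,0,0],[0,0.001,0],-1],
    [[0,0,0],[0,0.001,0],-1],
  ],
)

```text
clock: 21.32
tool_pos: [0.5107, 0.1674, 0.0676]
ee_rot: [-0.0, 0.999, 0.048, -0.001]
force: [-0.1, 5.0, 2.1]
finger_gap: 0.0191
```

Emit:
arm_command(
  commands=[
    [[0,0,0],[0,-0.001,0],-1],
    [[0,0,0],[0,-0.002,0],-1],
    [[0,0,0],[0,-0.002,0],-1],
  ],
)

```text
clock: 21.7
tool_pos: [0.5106, 0.1681, 0.0676]
ee_rot: [0.001, 0.999, 0.047, -0.001]
force: [-0.4, -0.4, 2.1]
finger_gap: 0.019
```

Emit:
arm_command(
  commands=[
    [[0,0,0],[0,0.001,0],-1],
    [[0,0,0],[0,0.001,0],-1],
    [[0,0,0],[0,0.001,0],-0.4],
    [[0,0,0],[0,0.001,0],-0.4],
    [[0,0,0],[0,0.001,0],-0.2],
  ],
)

```text
clock: 22.32
tool_pos: [0.5105, 0.1675, 0.0672]
ee_rot: [0.001, 0.999, 0.047, -0.001]
force: [0.3, -0.5, -0.4]
finger_gap: 0.034
```

```bash
python3 -c "
from g import *
rel([.511,.1673,.068],down(-84.57))"
```

```text
t 22.32 pos [0.5105 0.1675 0.0672] F [ 0.32 -0.52 -0.44] M [-0.011 -0.044 -0.006] gap 0.034 ROT [ 0.0015  0.0025 -0.    ] SHIFT [ 0.0005  0.0002 -0.0008]
```

Emit:
arm_command(
  commands=[
    [[0,0,0],[0,0,0],0.4],
    [[0,0,0],[0,0,0],0.4],
    [[0,0,0],[0,0,-0.04],0.4],
    [[0,0,0],[0,0,-0.09],0.4],
    [[0,0,0],[0,0,-0.15],0.4],
  ],
)

```text
clock: 22.95
tool_pos: [0.5104, 0.1676, 0.2183]
ee_rot: [0.001, 0.999, 0.047, -0.002]
force: [1.3, 0.2, -0.5]
finger_gap: 0.0597
```

Emit:
arm_command(
  commands=[
    [[0,0,0],[-0.06,0,-0.02],1],
    [[0,0,0],[-0.1,-0.06,-0.03],1],
    [[0,0,0],[-0.1,-0.12,-0.03],1],
    [[0,0,0],[-0.1,-0.18,-0.03],1],
    [[0,0,0],[-0.1,-0.22,-0.03],1],
  ],
)

```text
clock: 23.58
tool_pos: [0.3896, 0.3798, 0.2473]
ee_rot: [0.001, 0.999, 0.048, -0.001]
force: [0.9, 0.4, -0.0]
finger_gap: 0.085
```

```bash
python3 -c "
from workcell import snapshot,state
from h import *
for n in('side','top'):
    r=snapshot(n);cv2.imwrite(f'pics/{n}8.png',r['img'][:,:,::-1])
    d=pickle.load(open('s0.pkl','rb'))
a=cv2.imread('pics/side8.png')[100:350,120:440];b=cv2.imread('pics/side0.png')[100:350,120:440]
t=cv2.imread('pics/top8.png')[60:310,120:440]
cv2.imwrite('pics/c8.png',cv2.resize(a,None,fx=2.4,fy=2.4));cv2.imwrite('pics/d8.png',np.hstack([cv2.resize(b[100:250,80:200],None,fx=3,fy=3),cv2.resize(a[100:250,80:200],None,fx=3,fy=3)]));cv2.imwrite('pics/t8.png',cv2.resize(t,None,fx=2.4,fy=2.4))
s=state();print(s['clock'],s['tool_pos'],s['force'])"
```

```text
23.675 [0.38927846 0.38055313 0.2456013 ] [ 0.30421364 -0.83920638 -0.24277824]
```

View pics/c8.png

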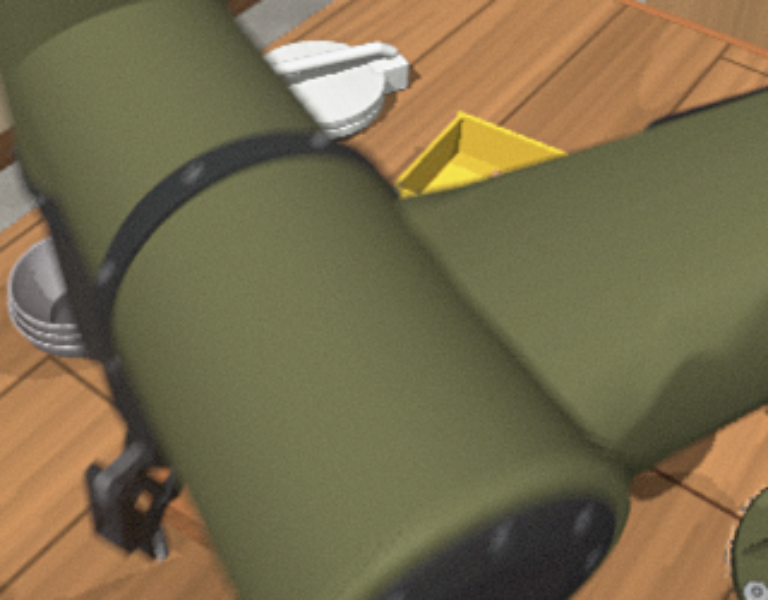

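View pics/d8.png

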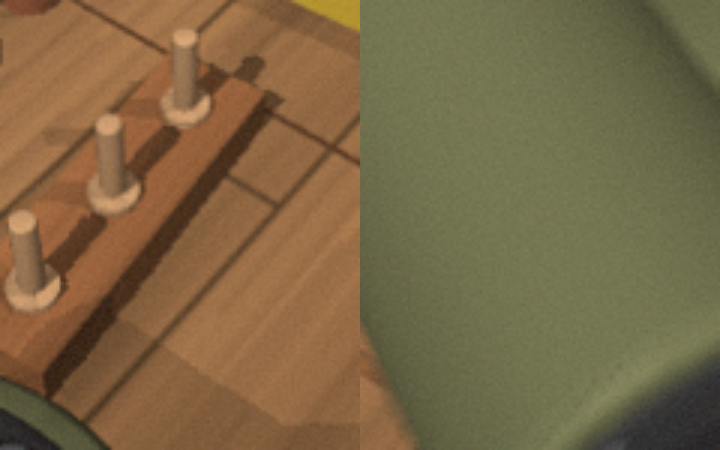

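View pics/t8.png

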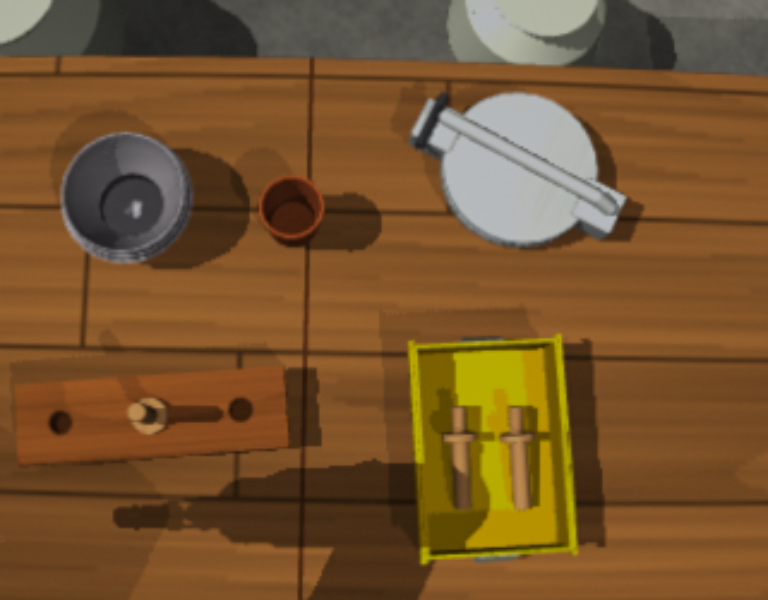

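```bash
python3 -c "
from h import *
a=cv2.imread('pics/top0.png');b=cv2.imread('pics/top8.png')
for nm,(x0,y0,x1,y1) in dict(dowel=(172,224,193,241),cup=(226,133,257,161),bowl=(143,114,203,171)).items():
    r=cv2.matchTemplate(b[y0-5:y1+5,x0-5:x1+5],a[y0:y1,x0:x1],cv2.TM_CCOEFF_NORMED);print(nm,cv2.minMaxLoc(r)[1::2],r.round(2)[4:7,4:7].tolist())
cv2.imwrite('pics/e8.png',np.hstack([cv2.resize(i[215:250,165:200],None,fx=10,fy=10,interpolation=2) for i in(a,b)]))
"
```

```text
dowel (0.9788873791694641, (5, 5)) [[0.7300000190734863, 0.7599999904632568, 0.6499999761581421], [0.8700000047683716, 0.9800000190734863, 0.8600000143051147], [0.6700000166893005, 0.7699999809265137, 0.7200000286102295]]
cup (0.9989339709281921, (5, 5)) [[0.7900000214576721, 0.8899999856948853, 0.7900000214576721], [0.8700000047683716, 1.0, 0.8700000047683716], [0.7900000214576721, 0.8799999952316284, 0.7900000214576721]]
bowl (0.9994436502456665, (5, 5)) [[0.8700000047683716, 0.9200000166893005, 0.8500000238418579], [0.9200000166893005, 1.0, 0.9200000166893005], [0.8500000238418579, 0.9200000166893005, 0.8600000143051147]]
```

View pics/e8.png

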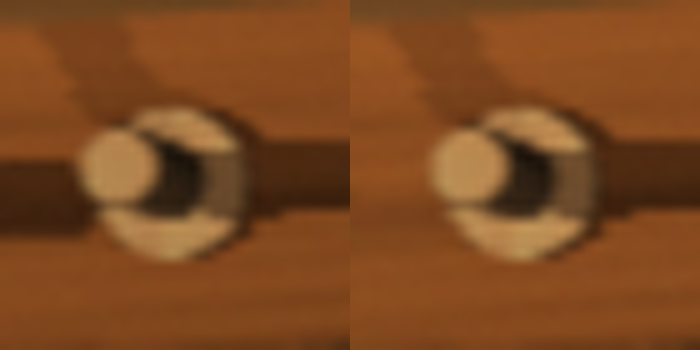

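The middle dowel looks the same as at the start, and the cup and bowls haven't moved.

```bash
python3 -c "
from workcell import sign_off
print(sign_off())"
```

```text
the job is handed in; nothing more can be done
None
```

The left and right dowels wobbled and are now in the yellow box; the middle one is firm and still standing in its socket. The job was handed in at about 23.7 s of the 72 s allowed.

| Place | Wiggle test (clamped, moved sideways) | Result |
|---|---|---|
| place_l | followed the full ±2.5 mm with about 1 N or less (at noise level) | wobbly, in the box |
| place_r | followed the full ±2.5 mm with about 1 N or less (at noise level) | wobbly, in the box |
| place_m | moved only about 0.4 mm for a 1 mm command and pushed back with about 5 N | firm, released upright |

**Last checks:** the final top picture shows both removed dowels lying flat inside the box. The middle dowel, the cup and the bowls match their starting pictures with no pixel shift. I checked the press only by eye, and it looked unchanged.

**Weaker points:**
- When I pushed the middle dowel the other way, the force read only −0.4 N. It had started from a preload of about +1 to 5 N and again gave less than 1 mm, so I still judged it firm.
- The final side picture was blocked by the arm, so the middle dowel's final seating rests on the top camera alone.

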